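# Bar the test-kiln lid and hold its sprung vent shutter half open

## Task

Get the small bench-top test kiln ready for its draught check. Take the steel lid bar from the ware board by its handle, lower it (do not drop it) across the lid so that it lies down in both fork brackets with its ends sticking out about equally and its handle up, and let go of it. Then slide the sprung vent shutter on the lid half open and finish while still holding it there with the gripper, leaving everything else on the table where it stands.

Things in the scene. Friction and masses are not known exactly. Their poses are not given: they have to be found in the camera images.
- kiln: Bench-top test kiln, fixed: steel drum 280 mm in diameter, flat pale lid with its top 230 mm above the table, grey control box low on its -x side (towards the robot). Stands left or right of the middle, turned up to 0.3 rad. Origin: centre of its underside, z up. Two dark fork brackets at (0, +-155, 234) mm in its frame; the lid bar lies in them along the kiln's y, 4 mm above the lid.
- fork_a (a point): Middle of the seat of the fork bracket on the kiln's +y side, 234 mm above the table: the bar's underside rests here. Each fork is 20 mm long along the bar; its two prongs leave a 30 mm gap across the bar, stand straight 32 mm above the seat, then splay to a mouth of about 45 mm, tips 50 mm above the seat.
- fork_b (a point): The same for the fork bracket on the kiln's -y side.
- bar_grip (a point): Lid bar: dark steel, 370 (its x) x 20 x 20 mm, 0.4 to 0.7 kg, black ends, flat on the board. On its middle a handle: rail 100 (x) x 10 (y) x 12 mm high on two 10 mm posts at x +-45 mm. This point: centre of the rail, above the centre of mass, 55 mm above the bar's underside; z up. Same either way round. Laid in the forks this point is 289 mm above the table over the kiln's centre.
- vent (a point): Centre of the vent in the near (-x) half of the lid, at (-75, -51, 230) mm in the kiln's frame: a dark opening 46 mm (x) by 50 mm (y), covered by the steel shutter plate when shut, half uncovered at half travel. Axes as the kiln's. Guide rails 12 mm high run along y beside it; a spring barrel 17 mm thick, top 255 mm above the table, lies at kiln x -75, y +44 to +106 mm.
- shutter (a joint): Opening of the vent shutter in m: 0 shut (start), 0.050 fully open; half open is 0.025. It slides along the kiln's +y. The spring in the barrel pushes it shut: about 3 N at the start of travel, rising steadily to 7 N at half and 11 N fully open; let go, it shuts itself.
- shutter_knob (a point): Centre of the shutter's upright wooden knob: round, 22 mm in diameter, 32 mm high (256 to 288 mm above the table), on a 10 mm stem on the shutter plate, moving with it. Shut, it is at (-75, -51, 272) mm in the kiln's frame. A lug 16 mm wide stands on the plate 22 mm to its +y side, top 252 mm above the table.
- ware_board: Pale wooden ware board 420 x 220 x 18 mm, fixed, on the other side of the middle from the kiln, its length along its x; the lid bar lies about along its middle. Origin at the centre of its underside.
- prop_a: Bystander: pale round hollow kiln prop 32 mm in diameter, 28 mm high, standing on the ware board beside the bar. Origin at the centre of its underside.
- prop_b: Bystander: pale square kiln prop 32 x 32 x 28 mm on the ware board on the other side of the bar. Origin at the centre of its underside.
- pinch_bowl: Bystander: grey pinch bowl 84 mm wide, 32 mm high, on the right of the table. Origin at the centre of its underside.
- test_cup: Bystander: bisque cup 60 mm wide, 55 mm high, in front of the robot between kiln and ware board. Origin at the centre of its underside.
- tool_jar: Bystander: white jar 72 mm wide with brushes and wooden tools, 170 mm high in all, beyond the gap between kiln and ware board. Origin at the centre of its underside.
- flask: Bystander: steel drinking flask 66 mm wide, 210 mm high, on the left of the table. Origin at the centre of its underside.
- jug: Bystander: dark grey jug about 95 mm wide, 105 mm high, on the right of the table. Origin at the centre of its underside.

How it is judged:
By the outcome, as a careful person would: the job done as asked, in the order asked, and still so for the second after the job is handed in, while the arm keeps its last pose, push and grip.
It also fails if it takes over 54 s, if anything falls off the work surface, if the arm or the gripper's body presses on something with over 40 N, if the wrist force passes 120 N, or if a joint passes its speed limit or range.

## Robot

A 6-joint arm with a two-finger parallel gripper is mounted at the origin on the work surface. World frame = base frame: x ahead of the robot, y to its left, z up, the work surface at z = 0. Lengths are in mm, angles in rad, forces in N, time in s.
With the tool pointing down it reaches from about 350 to 975 mm from the base axis. Payload 7.1 kg.
Tool frame: the origin (TCP) lies on the front face of the gripper's body, between the roots of the fingers; the fingertips stand 80 mm ahead of it and the grasp point (between the pads) lies 61 mm ahead of it (env.tips_ahead is the distance from the TCP to the fingertips, in mm); z points along the fingers, y is the direction in which the jaws open and shut (so a half turn about z gives the same grasp; the last joint's range is limited). The gripper opens to 88 mm and grips with 3 to 60 N. Pads are 20 mm wide; open, the fingers measure 115 mm over their backs; the gripper's body (75 mm by 178 mm) begins 61 mm behind the grasp point.
Start: joints at [1.085, 0.423, 1.63, -0, 1.089, -0.019], TCP at [281.237, 558.132, 302.675] pointing down, gripper open.
Joint ranges: [-3, 3], [-0.9, 2.11], [0.09, 2.58], [-1.31, 4.45], [0.11, 2.69], [-2.54, 2.54]. Speed limits (rad/s): [2.39, 2.39, 3.01, 3.14, 3.14, 3.14].

## Interface

Orientations are given as a unit quaternion [x, y, z, w].
In Python, from station import env, set_gripper, viewer, workorder gives the robot as it stands. Calls block until the motion is done:
- env.reach(position, orientation): joint-space move of the TCP to a pose.
- env.move_l(position, rot=None, rate=150, f_stop=None): straight line of the TCP; rot=None keeps the orientation; rate is the mean speed in mm/s. With f_stop (N) it stops when the force on the tool has changed by that much, and returns True; else False.
- env.move_joints(angles): joint-space move.
- set_gripper(opening): finger opening in mm; the grip force is fixed at half the most; returns when the fingers have stopped.
- env.hold(seconds).
- env.ik(position, orientation): joint angles nearest the present ones, or None.
- env.read_state(): the state.
- viewer.camera(name): name is "scene" or "top" or "wrist"; returns the picture (420x560x3 uint8, blue, green, red); there is no depth.
- viewer.camera_params(name): a dict with "fx", "fy", "cx", "cy" (pixels), "pose" (4x4, takes a point from camera to world coordinates); the wrist camera has in their place "tool_from_camera" (4x4, takes a point from camera to tool coordinates, whose origin is the TCP and whose axes are the flange's). Camera axes: x right, y up, looking along -z (the intrinsics and any distortion apply to the point x, -y, -z); pixel columns grow to the right and rows downward; lengths in mm; the calibration is good to about 2 mm. A picture is of the moment at which its call begins: read the wrist's pose just before it. camera_params takes no time and is no camera call.
A pose or a line that the arm cannot do raises env.IKError and nothing moves.
- workorder.sign_off(): hands the job in, once; it reports no verdict.
The state is a dict: "time_s": time; "qpos": joint angles; "dq": joint speeds; "tau": joint torques, N m; "tool_pos": TCP position; "orientation": TCP orientation; "force": force on the tool from outside, world axes, zero at the start; "wrist_torque": the same for the moment, N m; "width": finger opening in mm.
Only numpy, scipy, OpenCV 4.12 (cv2) and the standard library are available. Lean on these libraries where they do the work, as an engineer would, in place of code of your own. Each camera call takes 0.05 s, during which the arm holds its last target. There are 200 camera calls.

## Working session

There is one attempt and no reset: what is moved stays moved. The work goes in short steps, each a Python script; the robot and the scene stay as the last script left them, time stands still between calls to the robot, and variables do not carry over. Pictures are saved under pics/ and viewed, about 8 in all and at most 12, crops included, and the job is handed in when it is done.

```bash
ls; mkdir -p pics; python3 - <<'E'
from station import env, viewer
import cv2
for n in("scene","top"):
    im=viewer.camera(n); cv2.imwrite(f"pics/{n}0.png",im); print(n,viewer.camera_params(n))
print(viewer.camera_params("wrist")); s=env.read_state(); print(s)
E
```

```text
pics
scene {'fx': 544.0141832331714, 'fy': 544.0141832331714, 'cx': 273.1732454756107, 'cy': 210.5120588665348, 'pose': array([[ 8.25419508e-02, -7.44431959e-01,  6.62576701e-01,
         1.54680456e+03],
       [ 9.96485708e-01,  7.11574003e-02, -4.41911575e-02,
        -6.57166867e+01],
       [-1.42499257e-02,  6.63895838e-01,  7.47689278e-01,
         1.28457800e+03],
       [ 0.00000000e+00,  0.00000000e+00,  0.00000000e+00,
         1.00000000e+00]])}
top {'fx': 419.4152631908161, 'fy': 419.4152631908161, 'cx': 278.32125560523843, 'cy': 211.5382961726542, 'pose': array([[-8.32877500e-02,  9.75290153e-01, -2.04627145e-01,
         2.85850953e+02],
       [-9.96509662e-01, -8.26707713e-02,  1.15774397e-02,
         4.80472083e+00],
       [-5.62532096e-03,  2.04877186e-01,  9.78771523e-01,
         1.58951492e+03],
       [ 0.00000000e+00,  0.00000000e+00,  0.00000000e+00,
         1.00000000e+00]])}
{'fx': 296.7523150762005, 'fy': 296.7523150762005, 'cx': 274.500997562513, 'cy': 214.0084021101345, 'tool_from_camera': array([[-6.57505540e-05,  9.64116120e-01,  2.65480890e-01,
   
[... 250 characters left out ...]
,
         1.00000000e+00]])}
{'time_s': 0.1, 'qpos': array([ 1.08500264e+00,  4.23762755e-01,  1.63059573e+00, -2.57862150e-05,
        1.08859184e+00, -1.89860213e-02]), 'dq': array([-0.0014835 , -0.00077304, -0.00202602,  0.00012746, -0.00026385,
        0.00226709]), 'tau': array([-3.04393589e-04, -5.45613313e+01, -2.74323875e+01,  6.44706097e-02,
        1.88124290e-02, -3.35842083e-05]), 'tool_pos': array([281.06792771, 557.80390747, 301.98740655]), 'orientation': array([ 2.31284517e-01,  9.72885919e-01, -6.60178384e-04, -1.58460332e-04]), 'force': array([-0.0909776 ,  0.21773699,  0.70225675]), 'wrist_torque': array([ 0.01875247,  0.01379834, -0.00731197]), 'width': 87.91701194905654}
```

View pics/top0.png

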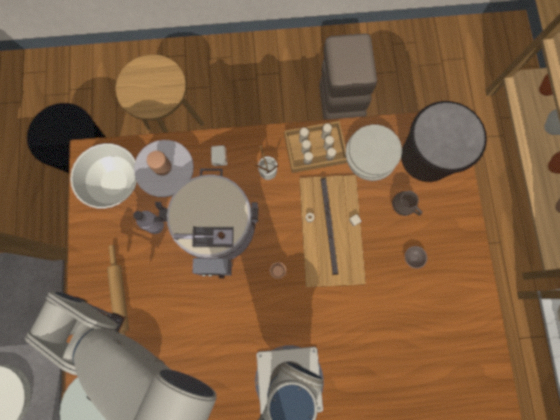

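View pics/scene0.png

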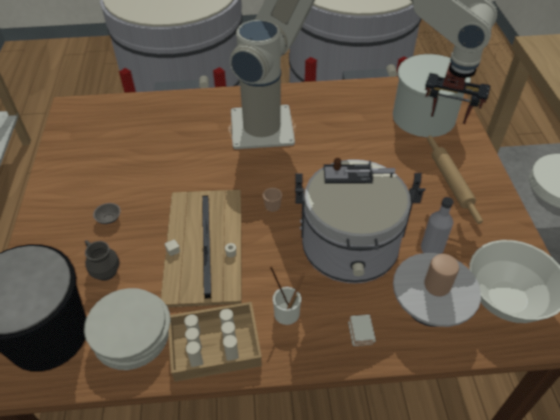

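The top view shows the lid centred near (210,217) with the vent assembly at (212,237). The bar runs from (324,178) to (335,274), with the props beside it at (310,216) and (355,220). The scene view agrees.

```bash
cat > h.py <<'E'
from station import env, set_gripper, viewer, workorder
import numpy as np, cv2
from scipy.spatial.transform import Rotation as R
def down(a):  # tool x at world yaw a, z down
    return R.from_matrix(np.array([[np.cos(a),np.sin(a),0],[np.sin(a),-np.cos(a),0],[0,0,-1]]).T.T).as_quat()
def ray(n,uv,z,st=None):
    c=viewer.camera_params(n)
    if n=="wrist":
        T=np.eye(4);T[:3,:3]=R.from_quat(st["orientation"]).as_matrix();T[:3,3]=st["tool_pos"];P=T@c["tool_from_camera"]
    else:P=c["pose"]
    uv=np.atleast_2d(np.array(uv,float))
    d=np.c_[(uv[:,0]-c["cx"])/c["fx"],-(uv[:,1]-c["cy"])/c["fy"],-np.ones(len(uv))]@P[:3,:3].T
    o=P[:3,3]; return o+d*((z-o[2])/d[:,2])[:,None]
def shot(name,n="wrist"):
    s=env.read_state();im=viewer.camera(n);cv2.imwrite(f"pics/{name}.png",im);np.save(f"pics/{name}.npy",np.r_[s["tool_pos"],s["orientation"]]);return im,s
def yawx(): return R.from_quat(env.read_state()["orientation"]).as_matrix()[:,0]
E
python3 - <<'E'
from h import *
np.set_printoptions(precision=1,suppress=True)
im=cv2.imread("pics/top0.png")
g=im.max(2)
# bar
m=np.zeros(g.shape,np.uint8);m[165:285,315:345]=(g[165:285,315:345]<95)
n,l,s,c=cv2.connectedComponentsWithStats(m);k=1+s[1:,4].argmax();ys,xs=np.where(l==k)
print("bar px",s[k]); b=cv2.minAreaRect(np.c_[xs,ys].astype(np.float32));print(b)
w=ray("top",cv2.boxPoints(b),38);print(w,w.mean(0)); 
# lid
c0=ray("top",[[210,217]],230);print("lid",c0)
print("forks?",ray("top",[[163,218],[257,213]],260))
print("knob",ray("top",[[221,236]],288),"vent ends",ray("top",[[193,237],[233,237]],240))
print("board",ray("top",[[301,177],[358,177],[365,285],[307,287]],18))
print("cup",ray("top",[[278,270]],55),"jar",ray("top",[[268,165]],100),"jarbase scene",ray("scene",[[288,315]],30))
for a in (0,np.pi/2,-np.pi/2,np.pi,0.3,-.3):
    print(a,env.ik([580,330,480],down(a)),env.ik([580,-150,300],down(a)))
E
```

```text
bar px [321 178  16  96 320]
((328.88897705078125, 225.5143280029297), (96.01049041748047, 3.9991040229797363), 82.64761352539062)
[[ 727.  -186.9   38. ]
 [ 727.7 -202.3   38. ]
 [ 363.2 -208.7   38. ]
 [ 362.6 -194.1   38. ]] [ 545.1 -198.    38. ]
lid [[570.8 215.3 230. ]]
forks? [[574.  362.4 260. ]
 [564.8  58.3 260. ]]
knob [[495.1 175.  288. ]] vent ends [[507.2 272.2 240. ]
 [496.2 142.6 240. ]]
board [[ 743.9 -113.2   18. ]
 [ 725.  -334.1   18. ]
 [ 311.5 -309.3   18. ]
 [ 322.1  -95.5   18. ]]
cup [[390.6   5.9  55. ]] jar [[776.5  10.7 100. ]] jarbase scene [[805.5  16.9  30. ]]
0 [ 0.5  0.4  1.3 -0.   1.5  2.1] [-0.3  0.4  1.7 -0.   1.1  1.3]
1.5707963267948966 [ 0.5  0.4  1.3 -0.   1.5  0.5] [-0.3  0.4  1.7 -0.   1.1 -0.3]
-1.5707963267948966 None None
3.141592653589793 [ 0.5  0.4  1.3 -0.   1.5 -1.1] [-0.3  0.4  1.7 -0.   1.1 -1.8]
0.3 [ 0.5  0.4  1.3 -0.   1.5  1.8] [-0.3  0.4  1.7 -0.   1.1  1. ]
-0.3 [ 0.5  0.4  1.3 -0.   1.5  2.4] [-0.3  0.4  1.7 -0.   1.1  1.6]
```

```bash
python3 - <<'E'
from h import *
env.move_l([281,558,440]) if False else None
env.reach([545,212,490],down(np.pi)); shot("k1")
s=env.read_state();print(s["tool_pos"],s["time_s"])
env.reach([545,-200,330],down(np.pi)); im,s=shot("b1");print(s["tool_pos"],s["time_s"])
E
```

```text
[544.66898354 212.72187234 489.43236735] 1.8833
[ 545.57245178 -199.23353071  330.48518818] 3.5083
```

View pics/k1.png

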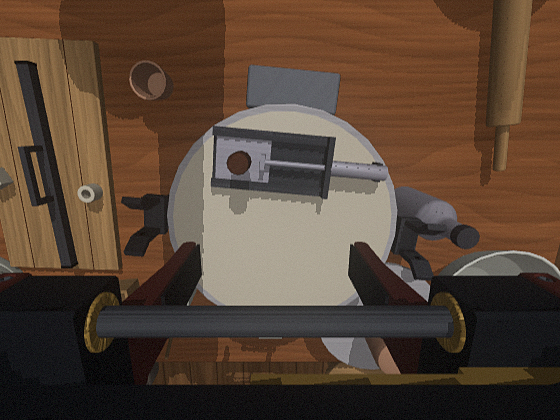

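View pics/b1.png

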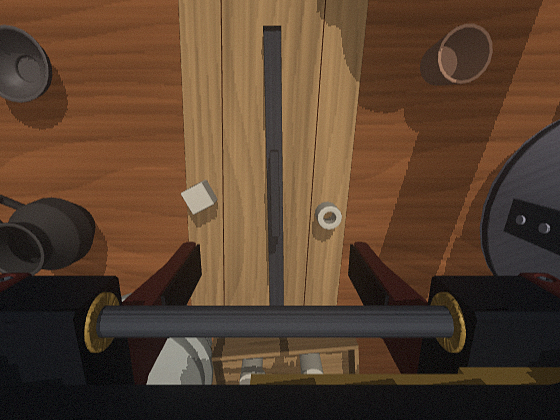

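In k1 the knob is at (238,161), the rails run (214,128)–(335,138), the forks are near (145,225) and (415,245), and the lid rim is clear. In b1 the bar runs from (272,27) downward with the rail at about (274,150–247), and the jaws straddle it.

```bash
python3 - <<'E'
from h import *
k=cv2.imread("pics/k1.png");b=cv2.imread("pics/b1.png")
A=cv2.resize(k[180:290,110:210],None,fx=4,fy=4,interpolation=cv2.INTER_CUBIC)
B=cv2.resize(k[180:290,380:480],None,fx=4,fy=4,interpolation=cv2.INTER_CUBIC)
cv2.imwrite("pics/z1.png",np.hstack([A,B]))
C=cv2.resize(b[130:330,225:325],None,fx=3,fy=3,interpolation=cv2.INTER_CUBIC)
C=cv2.convertScaleAbs(C,alpha=2.0,beta=20)
D=cv2.resize(k[110:210,200:400],None,fx=2.5,fy=2.5,interpolation=cv2.INTER_CUBIC)
D=cv2.copyMakeBorder(D,0,C.shape[0]-D.shape[0],0,0,cv2.BORDER_CONSTANT)
cv2.imwrite("pics/z2.png",np.hstack([C[:600],D[:600]]))
E
```

```text
(no output)
```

View pics/z1.png

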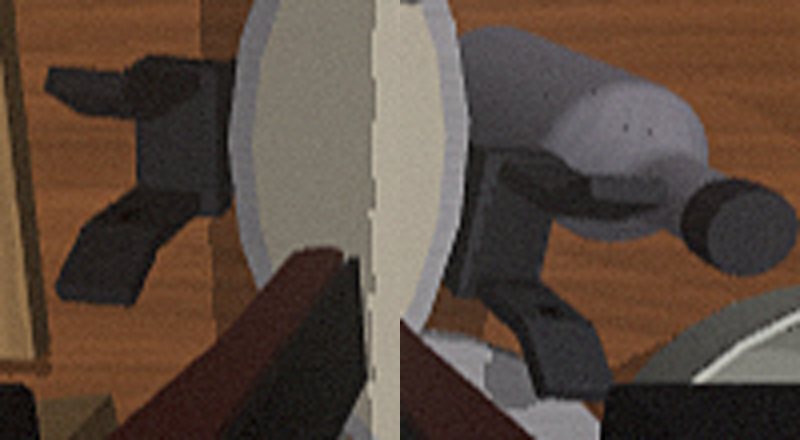

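View pics/z2.png

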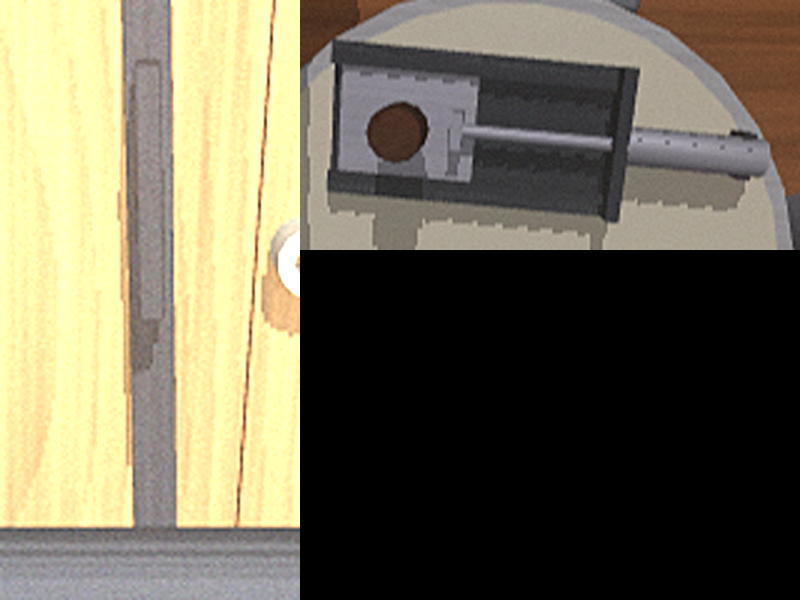

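```bash
python3 - <<'E'
from h import *
from scipy.optimize import least_squares
np.set_printoptions(precision=2,suppress=True)
def st(n): v=np.load(f"pics/{n}.npy");return dict(tool_pos=v[:3],orientation=v[3:])
sb,sk=st("b1"),st("k1")
r=ray("wrist",[(270,150),(277.7,150),(279,236.7),(271,236.7)],79,sb);print("rail",r,r.mean(0))
d=(r[2]+r[3]-r[0]-r[1])/2;print("len",np.linalg.norm(d),"w",np.linalg.norm(r[1]-r[0]),"yaw of bar",np.arctan2(-d[1],-d[0]),np.arctan2(d[1],d[0]))
# bar edges low: left edge / right edge at z 38
e=ray("wrist",[(225+124/3,130),(225+171/3,130),(225+134/3,130+525/3),(225+175/3,130+525/3)],38,sb);dd=(e[2]+e[3]-e[0]-e[1]);print("bar dir",np.arctan2(dd[1],dd[0]),np.linalg.norm(e[1]-e[0]), e[:2].mean(0),e[2:].mean(0))
tips=ray("wrist",[(133.75,255.25),(424.25,278.25)],284,sk);t=tips[1]-tips[0];print("tips",tips,np.linalg.norm(t),"psi",np.arctan2(-t[0],t[1]))
P=lambda x,y:(200+(x-300)/2.5,110+y/2.5)
ra=ray("wrist",[P(335,40),P(637,68),P(328,190),P(618,222)],242,sk)
for i in(0,2):
    t2=ra[i+1]-ra[i];print("railpsi",np.arctan2(-t2[0],t2[1]),np.linalg.norm(t2))
kn=ray("wrist",[P(397,132)],288,sk)[0];print("knob",kn)
im=cv2.imread("pics/k1.png");hsv=cv2.cvtColor(im,cv2.COLOR_BGR2HSV)
m=((hsv[...,2]>120)&(hsv[...,1]<60)).astype(np.uint8)
# lid+rim: not wood (low sat)
pts=[]
gray=hsv[...,1].astype(int)
m=((hsv[...,1]<110)&(hsv[...,2]>60)).astype(np.uint8)
cx,cy=283,205
for a in np.deg2rad(np.r_[165:345:3]):   # image angle, up is negative y
    for rr in np.arange(60,140,.5):
        x,y=cx+rr*np.cos(a),cy+rr*np.sin(a)
        x0,y0=int(round(x)),int(round(y))
        if hsv[y0,x0,1]>110: pts.append((x,y));break
w=ray("wrist",pts,230,sk)[:,:2]
f=least_squares(lambda p:np.hypot(*(w-p[:2]).T)-p[2],[570,215,140],loss="soft_l1",f_scale=1)
print("lid",f.x,len(w),np.median(abs(f.fun)))
for psi in(np.arctan2(-t[0],t[1]),):
    Rz=R.from_euler("z",psi).as_matrix()[:2,:2]
    print("centre from tips",tips.mean(0)[:2]-Rz@[22.5,0],"from knob",kn[:2]-Rz@[-75,-51])
    print("vent rails centre in kiln",(ra.mean(0)[:2]-f.x[:2])@Rz)
E
```

```text
rail [[ 491.86 -203.76   79.  ]
 [ 491.85 -195.29   79.  ]
 [ 592.95 -193.35   79.  ]
 [ 592.96 -202.88   79.  ]] [ 542.4  -198.82   79.  ]
len 101.11660782574128 w 8.472649150818452 yaw of bar -3.1276449378575317 0.013947715732261345
bar dir 0.014541715901555802 19.0237900004187 [ 470.42 -199.26   38.  ] [ 711.27 -195.75   38.  ]
tips [[595.73  66.   284.  ]
 [622.04 373.07 284.  ]] 308.1979658349316 psi -0.08547554763266199
railpsi -0.08866996095732463 129.8037382666873
railpsi -0.11127572431481166 131.74788067663553
knob [499.64 179.27 288.  ]
lid [578.49 222.06 137.87] 50 0.9781244840993679
centre from tips [586.47 221.46] from knob [578.72 223.68]
vent rails centre in kiln [-73.08 -18.03]
```

Kiln pose is about (579, 222), psi about −0.09, from the lid circle, knob and fork tips agreeing to a few mm. The rail length of 101 mm matches the given 100. Next: pick the bar up and hover it over the forks.

```bash
python3 - <<'E'
from h import *
np.set_printoptions(precision=2,suppress=True)
q=down(np.pi+.014)
set_gripper(50)
env.reach([542.4,-198.8,200],q)
print("stop",env.move_l([542.4,-198.8,134],rate=100,f_stop=15)); env.hold(.2);s=env.read_state();print(s["tool_pos"],s["force"])
set_gripper(0); s=env.read_state();print(s["width"],s["tool_pos"],s["force"])
env.move_l([542.4,-198.8,180],rate=60);env.hold(.3);s=env.read_state();print(s["width"],s["force"],s["wrist_torque"])
env.move_l([542.4,-198.8,450],rate=200)
env.reach([579,222,450],down(np.pi/2-.09));env.hold(.5)
shot("k2");s=env.read_state();print(s["width"],s["tool_pos"],s["force"],s["wrist_torque"],s["time_s"])
shot("s2","scene")
E
```

```text
stop False
[ 542.8  -198.94  134.7 ] [ 0.27 -0.39 -0.01]
9.209742148896874 [ 542.39 -198.89  133.94] [ 0.69 -1.33 -0.19]
9.745250718201822 [ 0.26 -0.23 -6.1 ] [ 0.02 -0.01 -0.  ]
9.645750156912692 [578.99 221.97 450.  ] [-0.07  0.35 -5.86] [-0.05  0.04  0.02] 11.925
```

View pics/k2.png

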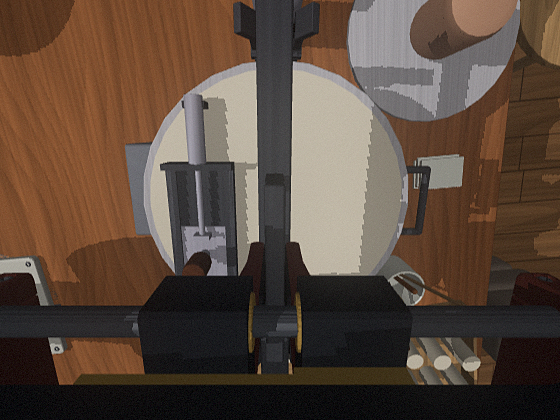

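k2 shows the bar over the lid, its far end above the +y fork. The prongs are at about columns 234–250 and 300–318, with the bar at column 274, so the fork middle looks about 2 mm further in kiln +x. I'll zoom to quantify that.

```bash
python3 - <<'E'
from h import *
k=cv2.imread("pics/k2.png")
A=cv2.resize(k[0:80,216:336],None,fx=5,fy=5,interpolation=cv2.INTER_CUBIC)
s=cv2.imread("pics/s2.png")
cv2.imwrite("pics/z3.png",cv2.convertScaleAbs(A,alpha=1.7,beta=10))
np.set_printoptions(precision=2,suppress=True)
from scipy.optimize import least_squares
v=np.load("pics/k2.npy");st=dict(tool_pos=v[:3],orientation=v[3:])
hsv=cv2.cvtColor(k,cv2.COLOR_BGR2HSV);pts=[]
for a in np.deg2rad(np.r_[125:255:3,290:345:3]):
    for rr in np.arange(100,150,.5):
        x,y=276+rr*np.cos(a),192+rr*np.sin(a)
        if y<0 or y>270: break
        if hsv[int(round(y)),int(round(x)),1]>110: pts.append((x,y));break
w=ray("wrist",pts,230,st)[:,:2]
f=least_squares(lambda p:np.hypot(*(w-p[:2]).T)-p[2],[578,222,140],loss="soft_l1",f_scale=1);print("lid",f.x,len(w),np.median(abs(f.fun)))
E
```

```text
lid [579.4  221.98 138.38] 52 0.5261037793243446
```

View pics/z3.png

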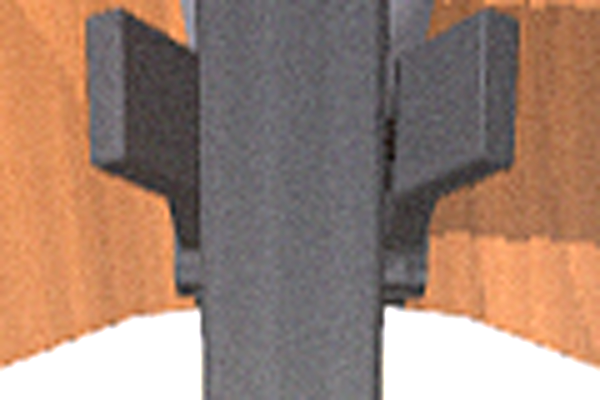

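```bash
python3 - <<'E'
from h import *
np.set_printoptions(precision=2,suppress=True)
v=np.load("pics/k2.npy");st=dict(tool_pos=v[:3],orientation=v[3:])
M=R.from_euler("z",-.09).as_matrix()
f=lambda p:(p-[579,222,0])@M
print("tips",f(ray("wrist",[(216+17.8,1.8),(216+103,1.8),(216+18.5,33),(216+103,33)],284,st)))
print("seat lvl outer",f(ray("wrist",[(216+35.6,57),(216+85.4,57)],240,st)))
print("rails (left rail outer, right rail outer)",f(ray("wrist",[(162,165),(176,272),(235,165),(236,272)],242,st)))
E
```

```text
tips [[-29.71 164.1  284.  ]
 [ 32.01 164.09 284.  ]
 [-29.92 144.02 284.  ]
 [ 32.81 144.01 284.  ]]
seat lvl outer [[-20.63 137.63 240.  ]
 [ 23.74 137.62 240.  ]]
rails (left rail outer, right rail outer) [[-109.35   42.38  242.  ]
 [-105.82  -71.38  242.  ]
 [ -38.55   42.37  242.  ]
 [ -41.52  -71.39  242.  ]]
```

The fork offset is about 1 mm, well inside the ±5 mm of clearance, so I'll lower the bar.

```bash
python3 - <<'E'
from h import *
np.set_printoptions(precision=2,suppress=True)
q=down(np.pi/2-.092);p=lambda s:(print(s,(r:=env.read_state())["tool_pos"],r["force"],r["width"],r["time_s"]))
print(env.move_l([579.6,222,362],rot=q,rate=80,f_stop=10));p("A")
print(env.move_l([579.6,222,349],rate=20,f_stop=4));env.hold(.2);p("B")
shot("s3","scene")
z=env.read_state()["tool_pos"][2]
if z<353.5:
    set_gripper(32);env.hold(.2);p("C")
    env.move_l([579.6,222,460],rate=120);p("D")
    # back off to look: camera over kiln, yaw pi
    env.reach([545,212,490],down(np.pi));shot("k4");p("E")
E
```

```text
False
A [579.92 222.11 362.7 ] [ 0.16 -0.16 -6.09] 9.500525238879744 13.225
True
B [579.37 221.95 349.89] [-1.18 -0.96  6.13] 9.930627854538736 14.0083
C [578.44 221.58 347.97] [-0.61 -0.05  1.08] 32.02535270748668 14.8167
D [579.3  221.9  459.03] [ 0.13  0.23 -0.5 ] 31.874983512934037 15.9
E [545.04 211.99 489.72] [-0.75  0.26  0.04] 31.81909690126336 17.4167
```

View pics/k4.png

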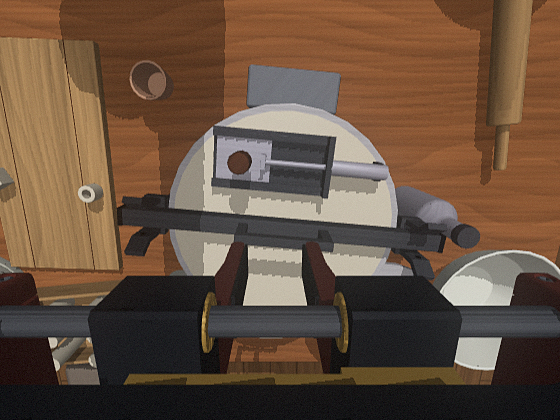

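k4 shows the bar lying in both forks, with ends at (119,213) and (443,241) and the handle up. The knob is at (238,162). Next: check the overhang numerically and grip the knob.

```bash
python3 - <<'E'
from h import *
np.set_printoptions(precision=2,suppress=True)
v=np.load("pics/k4.npy");st=dict(tool_pos=v[:3],orientation=v[3:])
psi=-.092;M=R.from_euler("z",psi).as_matrix();c=np.array([579.4,222,0])
f=lambda p:(p-c)@M
print("ends top",f(ray("wrist",[(119,207),(444,234)],254,st)))
im=cv2.imread("pics/k4.png")[140:185,215:262].astype(int)
m=((im[...,2]-im[...,0])>25).astype(np.uint8)&(im[...,2]<140)
n,l,s,cc=cv2.connectedComponentsWithStats(m.astype(np.uint8));k=1+s[1:,4].argmax();print(s[k],cc[k]+[215,140])
kn=f(ray("wrist",[cc[k]+[215,140]],286,st));print("knob kiln",kn)
q=down(np.pi+psi)
W=lambda x,y,z:c+M@[x,y,0]+[0,0,z]
set_gripper(60)
env.reach(W(-75,-51,420),q)
print(env.move_l(W(-75,-51,339),rate=100,f_stop=10));env.hold(.2)
p=lambda s:(print(s,f((r:=env.read_state())["tool_pos"]),M.T@r["force"],r["width"],r["time_s"]))
p("pre");f0=env.read_state()["force"]
set_gripper(0);env.hold(.3);p("grip")
shot("k5")
E
```

```text
ends top [[ -11.2  -182.94  254.  ]
 [ -12.93  181.7   254.  ]]
[ 13  11  21  23 368] [238.05 162.55]
knob kiln [[-75.07 -51.34 286.  ]]
False
pre [-74.76 -50.92 339.65] [-0.61 -0.56  0.51] 59.846655498969426 19.6583
grip [-75.   -51.2  338.96] [-0.52 -3.55  0.11] 21.352234344899493 20.6417
```

View pics/k5.png

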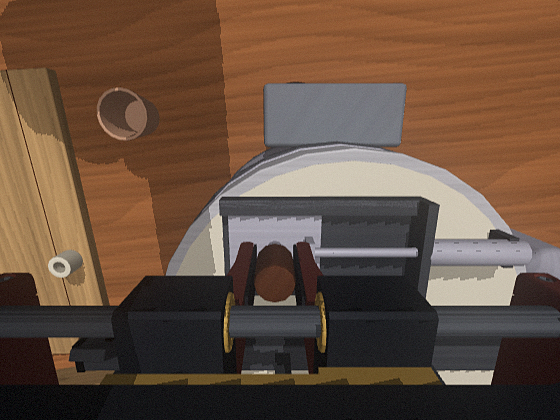

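The bar ends are at −183 and +182 mm, so the overhang is equal. k5 shows the knob held between the pads at (274,272), with the shutter still shut. The 3 N spring preload is felt, so I can slide it.

```bash
python3 - <<'E'
from h import *
np.set_printoptions(precision=2,suppress=True)
psi=-.092;M=R.from_euler("z",psi).as_matrix();c=np.array([579.4,222,0]);f=lambda p:(p-c)@M
W=lambda x,y,z:c+M@[x,y,0]+[0,0,z]
p=lambda s:(print(s,f((r:=env.read_state())["tool_pos"]),M.T@r["force"],r["width"],r["time_s"]))
for y in(-46,-38,-30,-26):
    env.move_l(W(-75,y,339),rate=40);env.hold(.3);p(y)
env.hold(.5);p("end");shot("k6");shot("s6","scene")
a=cv2.imread("pics/k6.png");b=cv2.resize(cv2.imread("pics/s6.png")[120:280,260:460],None,fx=2.5,fy=2.5)
a=cv2.resize(a[120:340,120:560],None,fx=1.13,fy=1.13)
h=max(len(a),len(b));g=lambda i:cv2.copyMakeBorder(i,0,h-len(i),0,0,cv2.BORDER_CONSTANT)
o=np.hstack([g(a),g(b)]);o=cv2.resize(o,None,fx=800/o.shape[1],fy=800/o.shape[1]);cv2.imwrite("pics/z6.png",o);print(o.shape)
E
```

```text
-46 [-75.03 -46.07 338.97] [-0.2  -3.55  0.92] 21.26816853224111 21.2667
-38 [-75.03 -38.23 338.97] [-0.92 -4.75  1.2 ] 21.405744625772726 21.9167
-30 [-75.03 -30.44 338.98] [-0.91 -6.91  0.71] 21.25276662048317 22.5667
-26 [-75.02 -26.54 339.  ] [ 0.74 -6.76  1.88] 21.534028925382067 23.1167
end [-75.04 -26.58 338.95] [ 0.07 -7.35  1.41] 21.329750197319846 23.6167
(321, 800, 3)
```

View pics/z6.png

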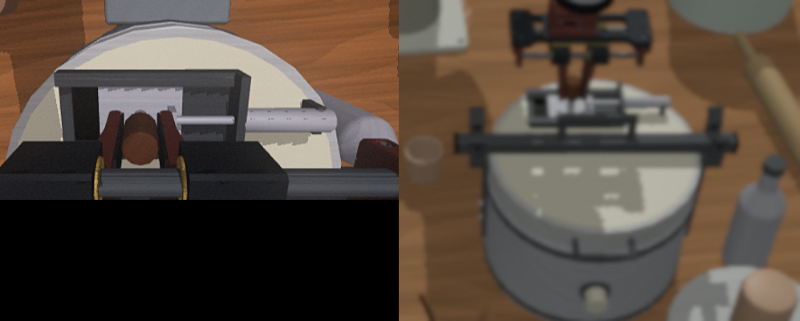

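The spring force reads about 7 N at 24.7 mm of tool travel. The picture shows the plate moved about half its width, with the dark opening to its left, and the bar still in both forks. Handing in.

```bash
python3 -c "
from h import *
print(workorder.sign_off()); s=env.read_state(); print(s['tool_pos'],s['force'],s['width'],s['time_s'])"
```

```text
the job is handed in; nothing more can be done
None
the job is handed in; nothing more can be done
```

The lid bar is lying in both fork brackets and has been let go. The gripper is holding the vent shutter half open, and I've handed the job in.

- **Bar:** I took it by its handle and lowered it until it touched at a TCP height of 349.9 mm (350 expected), then released it. In the wrist picture afterwards its ends were at −183 and +182 mm from the kiln's centre, handle up. The last picture shows it still in both forks.
- **Shutter:** I gripped the knob (21.3 mm between the pads) and slid it about 24.7 mm along the kiln's +y. The force along y read about 7 N, which matches half travel.
- **Time and surroundings:** The clock stood at about 23.7 s at the last reading before hand-in. No unexpected contact force showed at the points I read. I did not measure the bystander objects again at the end. Those in view in the later pictures looked unmoved.
- **Disagreements:** The first fork-tip estimate put the kiln's centre about 8 mm further in x than the lid circle and the knob did. The likely cause is the tip width I assumed. The closer look put the fork within about 1 mm. No check failed.

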